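Clear the failed bar and zero the bend tester

ROBOT

A 6-joint arm with a two-finger parallel gripper is mounted at the origin on the work surface. World frame = base frame: x ahead of the robot, y to its left, z up, the work surface at z = 0. Lengths are in m, angles in rad, forces in N, time in s.
With the tool pointing down it reaches from about 0.35 to 0.775 m from the base axis. Payload 5.5 kg.
Tool frame: the origin (TCP) lies between the finger pads; the fingertips stand 17 mm ahead of it and the grasp point (between the pads) lies 2 mm behind it (env.finger_overhang is the distance from the TCP to the fingertips, in m); z points along the fingers, y is the line along which they close (so a half turn about z gives the same grasp; the last joint's range is limited). The gripper opens to 85 mm and grips with 20 to 120 N. Pads are 22 mm wide; open, the fingers measure 114 mm over their backs; the gripper's body (76 mm by 85 mm) begins 54 mm behind the grasp point. The pads swing forward as they close: fully open they stand 13 mm farther back than shut.
Start: joints at [-1.325, 0.313, 0.046, 1.304, 0, 1.431], TCP at [0.216, -0.533, 0.248] pointing down, gripper open.
Joint ranges: [-2.76, 2.76], [-0.86, 1.69], [-1.03, 1.26], [-2.2, 2.34], [-1.47, 1.5], [-3.14, 3.14]. Speed limits (rad/s): [2.57, 2.57, 3.14, 3.14, 3.14, 3.14].

INTERFACE

Orientations are given as a unit quaternion [w, x, y, z].
In Python, from workcell import env gives the robot as it stands. The module is installed in compiled form; this text tells all that it offers.
- The arm moves only by the shell command python3 -m pendant 'ROWS' [FORCE]. ROWS is JSON, a list of rows, each a list of 5 numbers: the gripper's target within -1 to 1 (fully open at 1, half-way at 0, shut at -1), then the shift along the tool's x, y, z in m, then the turn about the tool's z in rad. A call has 1 to 8 rows; each row shifts and turns the commanded pose from where the row before left it, along the tool's axes as they then stand; what a row does not reach is not made up. A row lasts 1/8 s, in which the tool goes at most 62.5 mm and 10.7 degrees, less where a joint would pass 70% of its speed; a pose out of reach is approached as far as the arm can. A call with a gripper value outside its range is refused whole. The fingers move at their own pace and stop on an object; FORCE is the grip in N (left out, the last holds). Time passes only in rows, so rows that do not move let the fingers close. It gives the time, the measured TCP pose, the force, the opening and the grip force at its end, in the units of the state.
- env.get_state(): the state, without advancing time (a new reading comes with each control period).
- env.read_camera(name): name is "side" or "top"; returns the picture (420x560x3 uint8, red, green, blue); there is no depth.
- env.calibration(name): a dict with "K" (3x3 intrinsics, pixels), "distortion" ([k1, k2, p1, p2, k3] as OpenCV has them; the pictures are not rectified), "T" (4x4, takes a point from camera to world coordinates). Camera axes: x right, y down, z forward; pixel columns grow to the right and rows downward; lengths in m; the calibration is good to about 2 mm. A picture is of the moment at which its call begins. calibration takes no time and is no camera call.
- env.hand_in(): hands the job in; it is judged then, once.
Trained networks look in the newest picture that a camera, given by its name, has taken for a name from the list of things; names that differ only in an ending like _2 or _b are one class to them, and where a whole thing is asked for, a point or a joint stands for the part that bears it (a point fixed in the world has none). Each returns a list of dicts, best first, with "score" (0 to 1); they miss things now and then, are a little off and sometimes report something else, mostly with a low value. They report only what shows in the picture. A call takes as long as a camera call. They do not tell look-alikes from the thing itself.
- env.recognise(camera, label): "centre" ([column, row] in pixels, amid what is visible of it).
The state is a dict: "clock": time; "joint_pos": joint angles; "qvel": joint speeds; "tau": joint torques, N m; "tcp_pos": TCP position; "orientation": TCP orientation; "wrist_force": force on the tool from outside, world axes, zero at the start; "ft_torque": the same for the moment, N m; "finger_gap": finger opening in m; "grip_force": force on a finger pad.
Only numpy, scipy, OpenCV 4.12 (cv2) and the standard library are available. Lean on these libraries where they do the work, as an engineer would, in place of code of your own. Each camera call takes 0.05 s, during which the arm holds its last target. There are 200 camera calls.

TASK

A proof test on the bend tester has just bent one of the four square steel bars lying on the plywood board. Put the bent bar in the red scrap tray so that it lies wholly inside, and turn the tester's red-winged reset knob anticlockwise, all the way back to its zero stop, so that the peak pointer reads zero for the next test. Leave the straight bars where they lie.

Things in the scene. Friction and masses are not known exactly. Their poses are not given: they have to be found in the camera images.
- tester: Fixed green bench bend tester: a box 190 x 190 x 50 mm with a round white dial on top (176 mm across, face at z = 55 mm); on its +x side a bed 110 mm long with two steel rollers, 71 mm high. Origin: on the vertical axis of dial and knob, at bench level. The green zero mark lies 135 degrees anticlockwise from its x axis; the scale runs clockwise from there over 270 degrees.
- reset_knob (a joint): Angle of the knob and its pointer, rad: 0 at the zero stop, growing clockwise seen from above, up to 4.7. Stiff (0.08 N m), stays where left. Black knob 34 mm across, z = 56 to 92 mm, with one red wing 12 mm thick out to 62 mm from the axis, z = 60 to 90 mm, that can be pushed or pinched; its direction, anticlockwise from the tester's x axis, is 2.356 minus this value.
- stop_pin (a point): Top of the brass zero stop pin on the dial, 10 mm thick, z = 84 mm, 56 mm from the axis; the wing lies against it at zero. The thin red pointer under the wing (below z = 61 mm) reaches 78 mm from the axis.
- wing_mid (a point): Point in the middle of the red wing, 45 mm from the knob's axis, 75 mm above the bench. Its x axis points outwards along the wing.
- board: Fixed plywood board 380 x 240 x 12 mm on which the four bars lie, two by two. Origin: centre of its underside; x along its length.
- bent_bar: The bent steel bar, loose, 16 mm square, about 0.3 kg, lying on the board: two legs of 75 mm that make a kink of 35 degrees in the horizontal plane. Origin: at the kink, on the underside, on the bar's centre line. The first leg runs from the origin along -x; the second along +x turned 35 degrees towards +y.
- bent_grip (a point): Point on the first leg of the bent bar, 20 mm from the kink, at mid height (8 mm above its underside): pinch here across the bar (along its y axis). Axes as the bent bar's.
- bent_end1 (a point): Centre of the end of the bent bar's first leg, at mid height (8 mm above its underside).
- bent_end2 (a point): Centre of the end of the bent bar's second leg, at mid height.
- bar_a: A straight good steel bar, loose, 150 mm long along x, 16 mm square, on the board, to be left alone. Origin: centre of its underside.
- bar_b: A straight good steel bar, loose, 150 mm long along x, 16 mm square, on the board, to be left alone. Origin: centre of its underside.
- bar_c: A straight good steel bar, loose, 150 mm long along x, 16 mm square, on the board, to be left alone. Origin: centre of its underside.
- scrap_tray: Fixed red open tray 240 (x) x 150 (y) mm, 45 mm high, walls 4 mm, inner floor 4 mm above the bench. Origin: centre of its underside.
Things that resemble listed ones, but are neither listed nor needed, are in the scene too. Leave any blue, green or orange look-alike of the bent_bar alone.

How it is judged:
At the end, for the whole second after the job is handed in: The reset knob is back at its zero stop (within 0.08 rad, about 5 degrees); the bent bar lies still in the scrap tray with both ends inside the walls and below the rim; each straight bar is within 25 mm of where it lay (value of joint reset_knob below 0.08 rad and x of bent_end1 in the frame of scrap_tray between -0.12 and 0.12 m and y of bent_end1 in the frame of scrap_tray between -0.075 and 0.075 m and z of each of bent_end1, bent_end2 in the frame of scrap_tray below 0.04 m and x of bent_end2 in the frame of scrap_tray between -0.12 and 0.12 m and y of bent_end2 in the frame of scrap_tray between -0.075 and 0.075 m and linear speed of bent_bar below 0.02 m/s and distance of each of bar_a, bar_b, bar_c from where it was at the start of the episode below 0.025 m); the robot touches nothing.
It fails at once if a straight bar was moved by more than 25 mm (distance of any of bar_a, bar_b, bar_c from where it was at the start of the episode above 0.025 m).
It also fails if it takes over 64 s, if anything falls off the work surface, if the arm or the gripper's body presses on something with over 40 N, if the wrist force passes 120 N, or if a joint passes its speed limit or range.

## Working session

There is one attempt and no reset: what is moved stays moved. The work goes in short steps, Python scripts to look and compute and a shell command to move; the robot and the scene stay as the last step left them, time stands still between calls to the robot, and variables do not carry over. Pictures are saved under pics/ and viewed, at most 10 in all, crops included, and the job is handed in when it is done.

```bash
mkdir -p pics; cat > h.py <<'E'
import numpy as np, cv2
from workcell import env
def ray(cam,px):
    c=env.calibration(cam);K=np.array(c["K"]);D=np.array(c["distortion"]);T=np.array(c["T"])
    u=cv2.undistortPoints(np.array(px,float).reshape(-1,1,2),K,D).reshape(-1,2)
    d=np.c_[u,np.ones(len(u))]@T[:3,:3].T
    return T[:3,3],d
def at(cam,px,z):
    o,d=ray(cam,px); return o+d*((z-o[2])/d[:,2])[:,None]
def proj(cam,P):
    c=env.calibration(cam);T=np.linalg.inv(np.array(c["T"]))
    return cv2.projectPoints(np.array(P,float).reshape(-1,3),cv2.Rodrigues(T[:3,:3])[0],T[:3,3],np.array(c["K"]),np.array(c["distortion"]))[0].reshape(-1,2)
E
python3 - <<'E'
from h import *
for c in("top","side"):
    im=env.read_camera(c); cv2.imwrite(f"pics/{c}0.png",im[:,:,::-1])
    print(c,np.array(env.calibration(c)["T"])[:3,3])
for l in("bent_bar","bar_a","scrap_tray","tester","stop_pin","wing_mid","bent_grip","bent_end1","bent_end2","board"):
    print(l,[(np.round(r["centre"]).tolist(),round(r["score"],2)) for r in env.recognise("top",l)])
print(env.get_state())
E
```

```text
top [ 0.36279093 -0.04743977  0.90116907]
side [0.16220893 0.65698121 0.72259966]
bent_bar [([430.0, 318.0], 0.92), ([339.0, 212.0], 0.89), ([416.0, 116.0], 0.8), ([149.0, 328.0], 0.68)]
bar_a [([326.0, 134.0], 0.95), ([286.0, 132.0], 0.68), ([292.0, 216.0], 0.64)]
scrap_tray [([448.0, 218.0], 0.87), ([143.0, 181.0], 0.5), ([284.0, 136.0], 0.18)]
tester [([142.0, 174.0], 0.58)]
stop_pin [([139.0, 173.0], 0.88)]
wing_mid [([142.0, 180.0], 0.71)]
bent_grip [([151.0, 323.0], 0.88), ([337.0, 205.0], 0.83), ([431.0, 322.0], 0.64), ([417.0, 113.0], 0.63)]
bent_end1 [([339.0, 210.0], 0.74), ([430.0, 317.0], 0.73), ([151.0, 325.0], 0.64), ([416.0, 114.0], 0.62)]
bent_end2 [([339.0, 210.0], 0.74), ([430.0, 317.0], 0.73), ([151.0, 325.0], 0.64), ([416.0, 114.0], 0.62)]
board [([307.0, 173.0], 0.66)]
{'clock': 0.6, 'joint_pos': array([-1.32459487e+00,  3.13199647e-01,  4.61241237e-02,  1.30361564e+00,
       -2.62029298e-05,  1.43120119e+00]), 'qvel': array([-0.00076337, -0.00061759,  0.00090387,  0.00013877,  0.00023053,
       -0.00195481]), 'tau': array([-7.72438598e-04, -4.80151141e+01,  2.98664278e+01,  3.43563570e-04,
       -2.60659453e-04,  1.09330422e-06]), 'tcp_pos': array([ 0.21636824, -0.53278435,  0.24833327]), 'orientation': array([ 5.32026876e-05,  9.81452741e-01,  1.91704238e-01, -1.02815389e-05]), 'wrist_force': array([-0.4879308 , -0.4339897 ,  0.13249242]), 'ft_torque': array([0.03088603, 0.02027444, 0.02942571]), 'grip_force': 0.0, 'finger_gap': 0.08538753356568457}
```

View pics/top0.png

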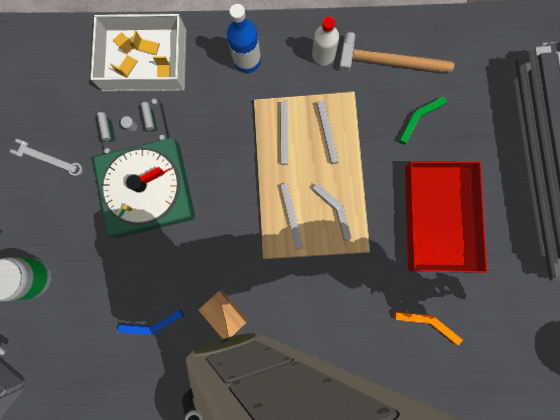

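View pics/side0.png

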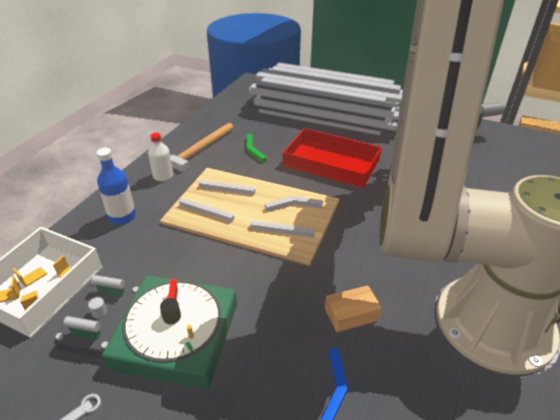

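Top picture: the candidates for the bent bar are steel (338,210) on the board, green (420,115), blue (150,325) and orange (430,322). The steel one fits, because it is uncoloured and lies on the board; I'll confirm it in a crop. The tester's dial is at (140,185) with the wing towards (155,173), and the tray is at (447,217).

```bash
cat > m.py <<'E'
from h import *
im=env.read_camera("top")
a=cv2.resize(im[80:265,245:375],None,fx=3,fy=3,interpolation=cv2.INTER_CUBIC)
b=cv2.resize(im[95:245,80:205],None,fx=3.2,fy=3.2,interpolation=cv2.INTER_CUBIC)
h=max(len(a),len(b)); p=lambda q:np.pad(q,((0,h-len(q)),(0,0),(0,0)))
cv2.imwrite("pics/crop0.png",np.hstack([p(a),p(b)])[:,:,::-1])
hsv=cv2.cvtColor(im,cv2.COLOR_RGB2HSV)
def comps(m,lo,name,z):
    n,L,S,C=cv2.connectedComponentsWithStats(m.astype(np.uint8))
    for i in range(1,n):
        if S[i,4]>lo:
            pts=np.argwhere(L==i)[:,::-1]; P=at("top",pts,z)[:,:2]
            r=cv2.minAreaRect(P.astype(np.float32)); print(name,S[i].tolist(),C[i].round(1),"rect",np.round(r[0],4),np.round(r[1],3),round(r[2],1), "mean",P.mean(0).round(4))
roi=np.zeros(im.shape[:2],bool); roi[95:256,260:366]=1
comps(roi&(hsv[...,1]<60),120,"bar",.028)
red=((hsv[...,0]<6)|(hsv[...,0]>174))&(hsv[...,1]>150)&(hsv[...,2]>50)
r2=red.copy(); r2[:,:400]=0; comps(r2,500,"tray",.045)
r3=red.copy(); r3[:,200:]=0; comps(r3,30,"wing",.09)
w=(hsv[...,1]<50)&(hsv[...,2]>120); w[:,200:]=0; w[:140]=0;w[240:]=0;w[:,:98]=0; comps(w,1000,"dial",.055)
g=(hsv[...,0]>65)&(hsv[...,0]<90)&(hsv[...,1]>120); g[:,220:]=0; g[:135]=0;g[:,:90]=0;g[245:]=0; comps(g,200,"box",.05)
g2=(hsv[...,0]>14)&(hsv[...,0]<32)&(hsv[...,1]>110);g2[:,200:]=0;g2[:145]=0; comps(g2,5,"pin",.084)
E
python3 m.py
```

```text
bar [355, 95, 11, 106, 601] [361.9 131.8] rect [ 0.6357 -0.2065] [0.023 0.247] 88.6 mean [ 0.6712 -0.2114]
bar [281, 101, 7, 64, 443] [284.  132.1] rect [ 0.6724 -0.0331] [0.014 0.151] 89.8 mean [ 0.6727 -0.0331]
bar [317, 101, 21, 63, 485] [327.3 131.9] rect [ 0.6726 -0.1325] [0.152 0.018] 11.7 mean [ 0.6719 -0.1327]
bar [281, 183, 22, 66, 484] [291.3 215.7] rect [ 0.4785 -0.0487] [0.15  0.016] 13.5 mean [ 0.4778 -0.049 ]
bar [313, 183, 38, 57, 514] [334.9 209.6] rect [ 0.4918 -0.1466] [0.143 0.036] 30.5 mean [ 0.4911 -0.1464]
tray [405, 161, 83, 112, 8625] [445.  216.5] rect [ 0.4752 -0.3776] [0.163 0.239] 89.1 mean [ 0.473  -0.3784]
wing [139, 167, 32, 17, 216] [151.7 174.8] rect [0.5626 0.2425] [0.02  0.067] 27.2 mean [0.559 0.249]
dial [103, 149, 74, 73, 3527] [139.2 185.6] rect [0.5449 0.2874] [0.164 0.163] 46.4 mean [0.5432 0.2887]
box [142, 139, 53, 88, 1136] [174.9 184.2] rect [0.554  0.2272] [0.192 0.085] 13.3 mean [0.5474 0.2104]
box [94, 150, 32, 39, 313] [103.3 163.3] rect [0.5961 0.3755] [0.051 0.103] 58.4 mean [0.5959 0.3744]
box [102, 201, 55, 36, 396] [120.1 224.8] rect [0.4547 0.3213] [0.137 0.061] 66.7 mean [0.4562 0.3284]
pin [123, 205, 9, 6, 34] [126.5 207.6] rect [0.4883 0.3019] [0.02  0.008] 63.7 mean [0.4892 0.3019]
```

View pics/crop0.png

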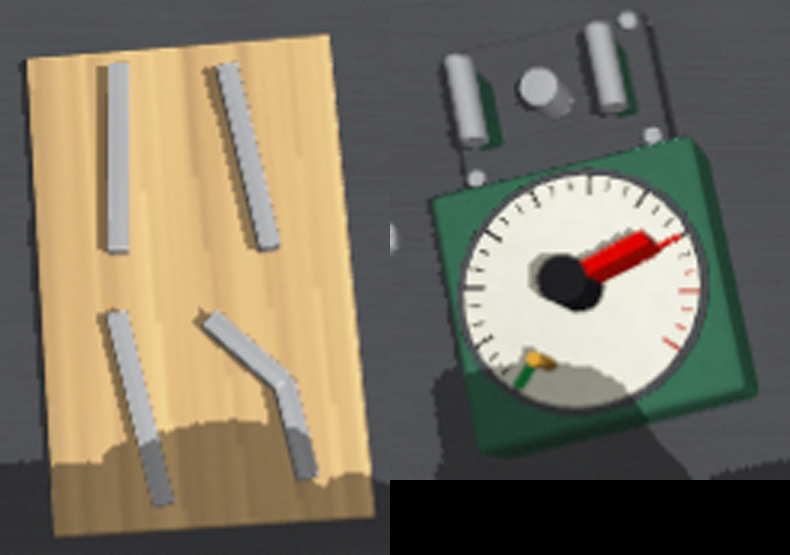

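Crop: the bent steel bar on the board runs from (205,315) through a kink at (285,385) to (305,475). The first leg is the lower one, because the bar turns left going up. The wing points to (655,240) and the pin is at (537,357).

```bash
cat > fit.py <<'E'
from h import *
from scipy.optimize import least_squares
def bentfit(pts,z,x0):
    P=at("top",pts,z)[:,:2]
    def seg(a,b):
        t=np.clip(((P-a)@(b-a))/((b-a)@(b-a)),0,1); return np.linalg.norm(P-a-t[:,None]*(b-a),axis=1)
    def f(x):
        k=x[:2]; u=lambda t:np.array([np.cos(t),np.sin(t)])
        # leg shrunk by half width so rounded distance is sensible
        return np.minimum(seg(k,k-.071*u(x[2])),seg(k,k+.071*u(x[2]+np.radians(35))))
    r=least_squares(f,x0); return r.x,np.sqrt(2*r.cost/len(P)),f(r.x).max()
E
python3 - <<'E'
from fit import *
im=env.read_camera("top"); hsv=cv2.cvtColor(im,cv2.COLOR_RGB2HSV)
roi=np.zeros(im.shape[:2],bool); roi[95:256,260:350]=1
n,L,S,C=cv2.connectedComponentsWithStats((roi&(hsv[...,1]<60)).astype(np.uint8))
i=L[215,341]; pts=np.argwhere(L==i)[:,::-1]
k=at("top",[[340,208]],.028)[0]; e=at("top",[[346,238]],.028)[0]
d=k-e; x0=[k[0],k[1],np.arctan2(d[1],d[0])]; print("x0",x0)
x,rms,mx=bentfit(pts,.025,x0); print("bent",x.round(4),np.degrees(x[2]),rms,mx)
# dial
c=lambda X,Y:(80+(X-390)/3.2,95+Y/3.2)
w=(hsv[...,1]<60)&(hsv[...,2]>75); w[:,190:]=0;w[:140]=0;w[240:]=0;w[:,:96]=0
w=cv2.morphologyEx(w.astype(np.uint8),cv2.MORPH_OPEN,np.ones((3,3)))
n,L,S,C=cv2.connectedComponentsWithStats(w);i=1+S[1:,4].argmax(); q=np.argwhere(L==i)[:,::-1]
P=at("top",q,.055)[:,:2].astype(np.float32); print("dial circ",cv2.minEnclosingCircle(P),cv2.fitEllipse(cv2.convexHull(P)))
for n,p,z in(("knobtop",c(563,280),.092),("wingtip top",c(648,238),.09),("pin",c(537,357),.084),("zero mark",c(518,388),.055),("ptr tip",c(683,236),.058),
   ("boxtopR",c(693,140),.05),("boxtopL",c(433,200),.05),("boxR bot",c(747,392),.05),("boxL bot",c(478,450),.05)):
    print(n,np.round(p,1),at("top",[p],z)[0].round(4))
for s,l in(("bent",((405,161,'')),),): pass
for p in((409,164),(480,163),(485,270),(409,270)): print("tray",at("top",[p],.045)[0].round(4))
E
```

```text
x0 [np.float64(0.4943715495158758), np.float64(-0.15790969479066078), np.float64(0.1708179804305873)]
bent [ 0.4965 -0.1565  0.2223] 12.736483537739407 0.005017511067379494 0.009181393315245716
dial circ ((0.5438752174377441, 0.2873314619064331), 0.08788254857063293) ((0.545202910900116, 0.2867122292518616), (0.1695639193058014, 0.17552050948143005), 176.30905151367188)
knobtop [134.1 182.5] [0.5419 0.2852 0.092 ]
wingtip top [160.6 169.4] [0.5707 0.2303 0.09  ]
pin [125.9 206.6] [0.4914 0.3032 0.084 ]
zero mark [120.  216.2] [0.4744 0.3275 0.055 ]
ptr tip [171.6 168.8] [0.5801 0.2168 0.058 ]
boxtopR [174.7 138.8] [0.652  0.2147 0.05  ]
boxtopL [ 93.4 157.5] [0.6094 0.3977 0.05  ]
boxR bot [191.6 217.5] [0.4716 0.1707 0.05  ]
boxL bot [107.5 235.6] [0.4323 0.3548 0.05  ]
tray [ 0.5891 -0.3086  0.045 ]
tray [ 0.5892 -0.4593  0.045 ]
tray [ 0.3592 -0.4525  0.045 ]
tray [ 0.3582 -0.2974  0.045 ]
```

Pixel measurements agree with the given sizes:
- The bar fit is good: kink (0.4965, -0.1565), yaw 12.7°.
- The tester axis is at about (0.543, 0.2855) and its yaw is 13°.
- The pointer is 78 mm long and the pin is 55 mm from the axis.
- The knob is at about 3.66 rad.

I'll move to above the bent bar.

```bash
python3 -m pendant '[[1,0,0,0,0.164],[1,0.042,-0.038,0,0],[1,0.042,-0.038,0,0],[1,0.042,-0.038,0,0],[1,0.042,-0.038,0,0],[1,0.042,-0.038,0,0],[1,0.042,-0.038,0,0],[1,0.042,-0.038,0,0]]' 60
```

```text
clock: 1.7
tcp_pos: [0.4456, -0.2071, 0.2486]
orientation: [0.0, 0.994, 0.111, 0.0]
wrist_force: [1.3, -0.5, 0.3]
finger_gap: 0.0855
grip_force: 0.0
```

```bash
python3 -m pendant '[[1,0.042,-0.0395,0.03,0],[1,0,0,0.05,0],[1,0,0,0.05,0],[1,0,0,0,0]]'; python3 -c "
from h import *
s=env.get_state();print(s['tcp_pos'],s['orientation'],s['joint_pos'])
cv2.imwrite('pics/side1.png',cv2.resize(env.read_camera('side')[140:300,150:400],None,fx=3,fy=3)[:,:,::-1])"
```

```text
clock: 2.2
tcp_pos: [0.4728, -0.1608, 0.1163]
orientation: [-0.002, 0.994, 0.111, -0.003]
wrist_force: [-0.2, -0.5, 0.0]
finger_gap: 0.0854
grip_force: 0.0
[ 0.47276776 -0.16078738  0.11625942] [-0.00226324  0.99381521  0.11097171 -0.00338791] [-4.88673108e-01  2.57122911e-01 -3.68429791e-01  9.53391828e-01
 -8.90419437e-05  2.43051655e+00]
```

View pics/side1.png

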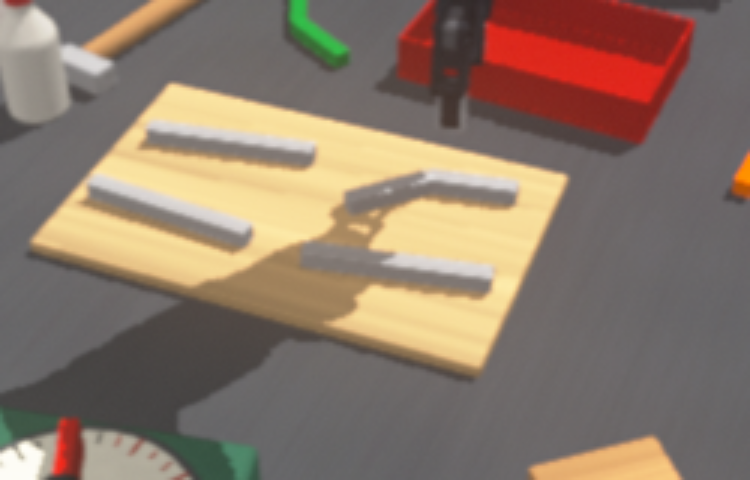

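Side crop: the gripper hangs over the board with the bent bar at (430,185) beneath it, clear of its neighbours. I'll descend.

```bash
python3 -c "
from h import *
print(proj('side',[[.4965,-.1565,.028],[.4965-.075*.9755,-.1565-.075*.22,.028]]))"
python3 -m pendant '[[1,0.004,0,0.04,0],[1,0,0,0.03,0],[1,0,0,0.014,0],[1,0,0,0,0],[1,0,0,0,0]]'
```

```text
[[292.28092397 197.68161857]
 [322.26836602 201.74675082]]
clock: 2.88
tcp_pos: [0.4809, -0.1626, 0.0372]
orientation: [0.001, 0.994, 0.111, 0.001]
wrist_force: [0.7, -0.1, 0.3]
finger_gap: 0.0856
grip_force: 0.0
```

```bash
python3 -m pendant '[[1,-0.004,0.001,0.006,0],[0,0,0,0,0],[-1,0,0,0,0],[-1,0,0,0,0],[-1,0,0,0,0],[-1,0,0,0,0],[-1,0,0,0,0],[-1,0,0,0,0]]' 70
```

```text
clock: 3.88
tcp_pos: [0.4761, -0.1637, 0.0298]
orientation: [0.0, 0.994, 0.111, 0.0]
wrist_force: [-0.9, 0.1, 4.7]
finger_gap: 0.0142
grip_force: 70.3
```

```bash
python3 -m pendant '[[-1,0,0,0.0,0],[-1,0,0,-0.03,0],[-1,0,0,-0.05,0],[-1,0,0,-0.04,0.1],[-1,0,0,0,0.15],[-1,0,0,0,0.16],[-1,0,0,0,0.16],[-1,0,0,0,0]]'; python3 -m pendant '[[-1,0.008,0.034,0,0],[-1,0.012,0.045,0,0],[-1,0.012,0.045,0,0],[-1,0.012,0.045,0,0],[-1,0.010,0.036,0,0],[-1,0.005,0.020,0,0],[-1,0,0,0,0],[-1,0,0,0,0]]'
```

```text
clock: 4.88
tcp_pos: [0.4752, -0.1634, 0.1484]
orientation: [-0.0, 0.985, -0.172, -0.001]
wrist_force: [0.2, 0.1, -3.5]
finger_gap: 0.0138
grip_force: 69.2
clock: 5.88
tcp_pos: [0.4544, -0.3939, 0.149]
orientation: [-0.001, 0.985, -0.172, -0.001]
wrist_force: [-0.1, -0.1, -4.1]
finger_gap: 0.0146
grip_force: 69.4
```

```bash
python3 -m pendant '[[-1,0,0,0.04,0],[-1,0,0,0.045,0],[-1,0,0,0.03,0],[-1,0,0,0.009,0],[-1,0,0,0,0],[-1,0,0,0,0]]';  python3 -c "
from h import *
cv2.imwrite('pics/top2.png',cv2.resize(np.hstack([env.read_camera('top')[130:290,380:510],env.read_camera('side')[100:260,250:420]]),None,fx=2.6,fy=2.6)[:,:,::-1])"
```

```text
clock: 6.62
tcp_pos: [0.4557, -0.396, 0.0272]
orientation: [0.001, 0.985, -0.173, 0.001]
wrist_force: [1.2, -0.2, -4.1]
finger_gap: 0.0141
grip_force: 69.3
```

View pics/top2.png

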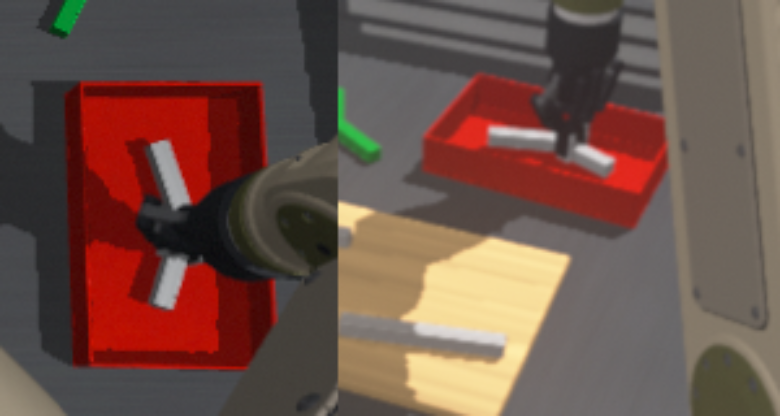

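The bar is well inside the tray in both views: ends at about (165,150) and (165,300) in the left crop. I'll release it, lift and turn towards the tester yaw.

```bash
python3 -m pendant '[[-1,0,0,0.004,0],[-1,0,0,0,0],[0,0,0,0,0],[0,0,0,0,0],[0,0,0,0,0],[0,0,0,-0.03,0],[0,0,0,-0.06,0],[0,0,0,-0.06,0]]' && python3 -m pendant '[[0,0,0,-0.03,-0.1],[0,0,0,0,-0.18],[0,0,0,0,-0.18],[0,0,0,0,-0.18],[0,0,0,0,-0.18],[0,0,0,0,-0.18],[0,0,0,0,-0.18],[0,0,0,0,-0.18]]' && python3 -m pendant '[[0,0,0,0,-0.18],[0,0,0,0,-0.18],[0,0,0,0,-0.18],[0,0,0,0,-0.18],[0,0,0,0,-0.18],[0,0,0,0,-0.18],[0,0,0,0,-0.18],[0,0,0,0,-0.18]]'; python3 -c "
from h import *
s=env.get_state();q=s['orientation'];print(np.degrees(2*np.arctan2(q[2],q[1])),s['joint_pos'])"
```

```text
clock: 7.72
tcp_pos: [0.4543, -0.395, 0.1728]
orientation: [-0.0, 0.985, -0.173, -0.0]
wrist_force: [0.5, -0.2, -0.7]
finger_gap: 0.0427
grip_force: 0.0
clock: 8.72
tcp_pos: [0.4546, -0.3953, 0.2016]
orientation: [0.0, 0.873, 0.487, 0.0]
wrist_force: [-1.0, -0.5, -0.3]
finger_gap: 0.0429
grip_force: 0.0
clock: 9.72
tcp_pos: [0.4546, -0.3953, 0.2016]
orientation: [0.0, 0.335, 0.942, -0.0]
wrist_force: [0.7, -0.9, -0.5]
finger_gap: 0.0427
grip_force: 0.0
140.81676639503326 [-8.48881118e-01  3.82312536e-01  3.02907170e-02  1.21862490e+00
 -2.47672995e-05 -1.65004681e-01]
```

```bash
python3 -m pendant '[[0,0.02,0.0325,0,0],[0,0.03,0.0485,0,0],[0,0.03,0.0485,0,0],[0,0.03,0.0485,0,0],[0,0.03,0.0485,0,0],[0,0.03,0.0485,0,0],[0,0.03,0.0485,0,0],[0,0.03,0.0485,0,0]]' && python3 -m pendant '[[0,0.03,0.0485,0,0],[0,0.03,0.0485,0,0],[0,0.03,0.0485,0,0],[0,0.03,0.0485,0,0],[0,0.012,0.0175,0,0],[0,0,0,0,0],[0,0,0,0,0],[0,0,0,0,0]]'; python3 -c "
from h import *
s=env.get_state();q=s['orientation'];print(np.degrees(2*np.arctan2(q[2],q[1])),s['joint_pos'])
cv2.imwrite('pics/s3.png',cv2.resize(np.hstack([env.read_camera('top')[110:290,370:510],env.read_camera('side')[240:420,90:260]]),None,fx=2.5,fy=2.5)[:,:,::-1])"
```

```text
clock: 10.72
tcp_pos: [0.5141, 0.0399, 0.2018]
orientation: [0.001, 0.338, 0.941, 0.0]
wrist_force: [0.5, 0.2, 0.4]
finger_gap: 0.0425
grip_force: 0.0
clock: 11.72
tcp_pos: [0.5468, 0.2836, 0.2016]
orientation: [0.0, 0.339, 0.941, -0.0]
wrist_force: [0.1, 0.2, -0.1]
finger_gap: 0.0431
grip_force: 0.0
140.3618870356429 [ 3.48433047e-01  4.08888438e-01  7.01569827e-02  1.23220978e+00
 -3.18354197e-04  1.04024865e+00]
```

View pics/s3.png

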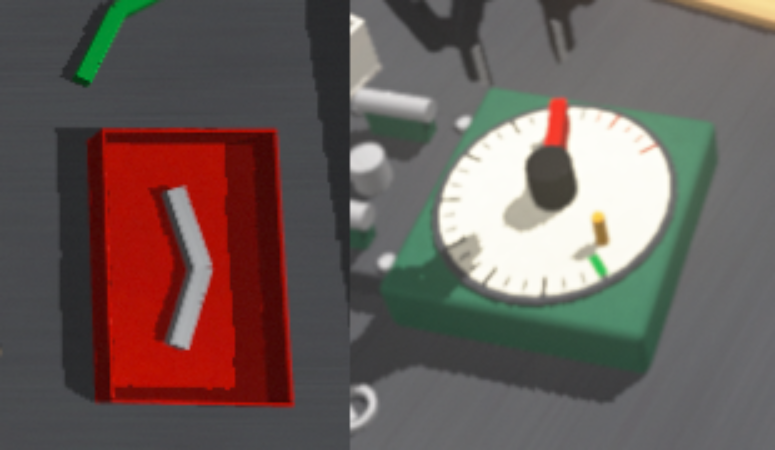

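The bar lies flat in the tray (ends (175,190) and (180,345) in the left crop), and the dial is unobstructed in the side view. I'll cross-check the knob axis from the side camera.

```bash
python3 -c "
from h import *
print(at('side',[[169.2,302.3]],.092),at('side',[[172,322]],.055))"
```

```text
[[0.54370809 0.28264807 0.092     ]] [[0.53563107 0.2952633  0.055     ]]
```

```bash
python3 -m pendant '[[0.05,0.004,-0.001,0.04,0],[0.05,0,0,0.04,0],[0.05,0,0,0.015,0],[0.05,0,0,0,0],[0.05,0,0,0.01,0],[0.05,0,0,0.014,0],[0.05,0,0,0,0],[0.05,0,0,0,0]]'
```

```text
clock: 12.82
tcp_pos: [0.543, 0.287, 0.0825]
orientation: [0.0, 0.338, 0.941, -0.0]
wrist_force: [0.3, 0.3, -0.2]
finger_gap: 0.0451
grip_force: 0.0
```

```bash
python3 -m pendant '[[0.05,0.0,-0.001,0,-0.1],[0.05,0,0,0,-0.1],[0.05,0,0,0,-0.15],[0.05,0,0,0,-0.15],[0.05,0,0,0,-0.15],[0.05,0,0,0,-0.15],[0.05,0,0,0,-0.15],[0.05,0,0,0,-0.15]]'; python3 -c "
from h import *
s=env.get_state();q=s['orientation'];print(s['tcp_pos'],np.degrees(2*np.arctan2(q[2],q[1])),s['joint_pos'],s['wrist_force'],s['ft_torque'])
cv2.imwrite('pics/s4.png',cv2.resize(np.hstack([env.read_camera('top')[110:270,60:220],env.read_camera('side')[260:420,90:250]]),None,fx=2.4,fy=2.4)[:,:,::-1])"
```

```text
clock: 13.82
tcp_pos: [0.5416, 0.2852, 0.0828]
orientation: [-0.001, -0.206, 0.979, -0.001]
wrist_force: [-2.3, -4.6, 2.4]
finger_gap: 0.0449
grip_force: 2.2
[0.5416306  0.28516373 0.08280918] 203.75295701743133 [ 0.35435319  0.47914725 -0.12483743  0.96856088 -0.00173103 -0.06021261] [-2.31540027 -4.61855387  2.35205993] [-0.81630645  0.38552662 -0.14125931]
```

View pics/s4.png

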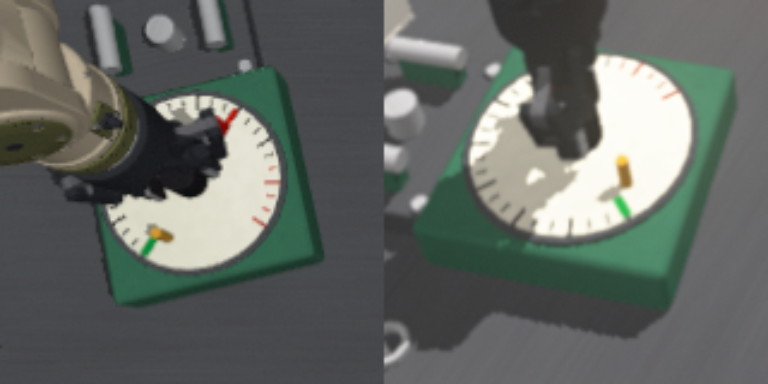

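Top crop: the finger has pushed the wing about 28° anticlockwise, with the pointer now at (232,115), and nothing is near the pin at (160,235). I'll continue the stroke, then regrasp with the other finger because of the joint 6 range.

```bash
python3 -m pendant '[[0.05,0,0,0,-0.15],[0.05,0,0,0,-0.17],[0.05,0,0,0,-0.17],[0.05,0,0,0,-0.17],[0.05,0,0,0,-0.17],[0.05,0,0,0,-0.17],[0.05,0,0,0,-0.17],[0.05,0,0,0,-0.17]]'; python3 -c "
from h import *
s=env.get_state();q=s['orientation'];print(s['tcp_pos'],np.degrees(2*np.arctan2(q[2],q[1])),s['joint_pos'],s['wrist_force'],s['ft_torque'])"
```

```text
clock: 14.92
tcp_pos: [0.5434, 0.2854, 0.0829]
orientation: [-0.0, 0.768, -0.64, 0.001]
wrist_force: [2.4, -4.8, 0.5]
finger_gap: 0.0445
grip_force: 1.9
[0.54340462 0.28537209 0.0829201 ] -79.65023401067411 [ 0.35385284  0.47966289 -0.12368643  0.9660314  -0.00213922 -1.39758249] [ 2.35020868 -4.78023336  0.48077038] [-0.80189198 -0.23666965 -0.09811123]
```

```bash
python3 -m pendant '[[0.05,0,0,0,0.1],[0.05,0,0,-0.03,0],[0.05,0,0,-0.04,0],[0.05,0,0,0,0.18],[0.05,0,0,0,0.18],[0.05,0,0,0,0.18],[0.05,0,0,0,0.18],[0.05,0,0,0,0.18]]' && python3 -m pendant '[[0.05,0,0,0,0.18],[0.05,0,0,0,0.18],[0.05,0,0,0,0.18],[0.05,0,0,0,0.18],[0.05,0,0,0,0.18],[0.05,0,0,0,0.18],[0.05,0,0,0,0.18],[0.05,0,0,0,0.18]]' && python3 -m pendant '[[0.05,0,0,0,0.18],[0.05,0,0,0,0.18],[0.05,0,0,0,0.18],[0.05,0,0,0,0.18],[0.05,0,0,0,0.18],[0.05,0,0,0,0.18],[0.05,0,0,0,0],[0.05,0,0,0,0]]'; python3 -c "
from h import *
s=env.get_state();q=s['orientation'];print(s['tcp_pos'],np.degrees(2*np.arctan2(q[2],q[1])),s['joint_pos'],s['wrist_force'],s['ft_torque'])
cv2.imwrite('pics/s5.png',cv2.resize(np.hstack([env.read_camera('top')[110:270,60:220],env.read_camera('side')[260:420,90:250]]),None,fx=2.4,fy=2.4)[:,:,::-1])"
```

```text
clock: 15.92
tcp_pos: [0.5428, 0.2867, 0.1529]
orientation: [0.001, -0.362, 0.932, 0.0]
wrist_force: [-0.0, 0.0, -0.2]
finger_gap: 0.0449
grip_force: 0.0
clock: 16.92
tcp_pos: [0.5428, 0.2867, 0.1528]
orientation: [0.0, 0.342, 0.94, 0.001]
wrist_force: [0.8, 0.5, -0.1]
finger_gap: 0.0451
grip_force: 0.0
clock: 17.92
tcp_pos: [0.5426, 0.2864, 0.1526]
orientation: [0.0, 0.773, 0.634, 0.0]
wrist_force: [-0.1, 0.2, -0.2]
finger_gap: 0.0448
grip_force: 0.0
[0.54256448 0.28638845 0.15262869] 78.70445531116093 [ 3.54848043e-01  4.28081619e-01 -2.32685861e-02  1.11878396e+00
  1.17826952e-04  2.12278885e+00] [-0.1233565   0.24163596 -0.21392244] [ 0.04705765 -0.04826455 -0.03884778]
```

View pics/s5.png

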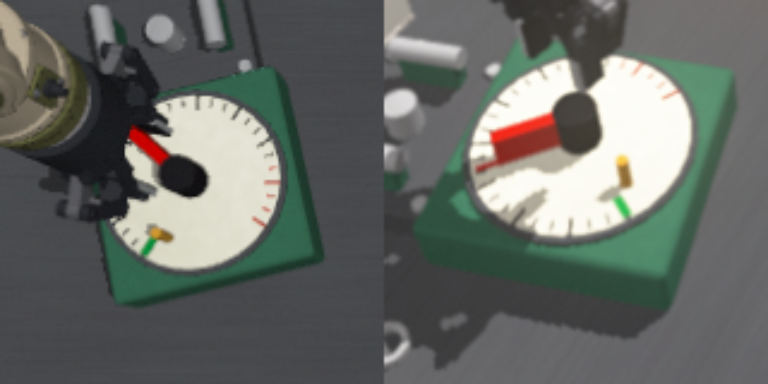

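Top crop: the wing now points up-left (~45°), and the fingers straddle the knob with one 56° behind it. I'll descend and run the second stroke.

```bash
python3 -m pendant '[[0.05,0,0,0.03,0],[0.05,0,0,0.025,0],[0.05,0,0,0.015,0],[0.05,0,0,0,0],[0.05,0,0,0,-0.12],[0.05,0,0,0,-0.17],[0.05,0,0,0,-0.17],[0.05,0,0,0,-0.17]]' && python3 -m pendant '[[0.05,0,0,0,-0.17],[0.05,0,0,0,-0.17],[0.05,0,0,0,-0.17],[0.05,0,0,0,-0.17],[0.05,0,0,0,-0.17],[0.05,0,0,0,-0.17],[0.05,0,0,0,-0.17],[0.05,0,0,0,0]]'; python3 -c "
from h import *
s=env.get_state();q=s['orientation'];print(s['tcp_pos'],np.degrees(2*np.arctan2(q[2],q[1])),s['joint_pos'],s['wrist_force'],s['ft_torque'])"
```

```text
clock: 19.02
tcp_pos: [0.5442, 0.2856, 0.084]
orientation: [0.002, 0.538, 0.843, 0.001]
wrist_force: [3.1, -2.5, -0.8]
finger_gap: 0.045
grip_force: 2.0
clock: 20.02
tcp_pos: [0.5441, 0.287, 0.084]
orientation: [0.002, -0.024, 1.0, 0.001]
wrist_force: [1.6, 2.3, 0.3]
finger_gap: 0.0451
grip_force: 1.7
[0.54411722 0.28704528 0.08396344] 182.78192638275928 [ 3.54848737e-01  4.79058832e-01 -1.21861301e-01  9.65736074e-01
  3.86170027e-04  3.06295762e-01] [1.59339143 2.3329558  0.32813961] [ 0.48080888 -0.46808193 -0.06084203]
```

```bash
python3 -m pendant '[[0.05,0,0,0,-0.1],[0.05,0,0,0,-0.1],[0.05,0,0,0,-0.08],[0.05,0,0,0,-0.04],[0.05,0,0,0,-0.03],[0.05,0,0,0,0]]'; cat > s.py <<'E'
from h import *
s=env.get_state();q=s['orientation'];print(np.degrees(2*np.arctan2(q[2],q[1])),s['wrist_force'],s['ft_torque'])
E
python3 s.py; python3 -m pendant '[[0.05,0,0,0,-0.04],[0.05,0,0,0,0]]'; python3 s.py
```

```text
clock: 20.78
tcp_pos: [0.5436, 0.2873, 0.0838]
orientation: [0.002, -0.198, 0.98, 0.001]
wrist_force: [2.0, 4.3, 2.7]
finger_gap: 0.0449
grip_force: 2.6
202.86070295663478 [2.04215273 4.32377371 2.6610011 ] [ 0.9251406  -0.43556415 -0.12301865]
clock: 21.02
tcp_pos: [0.5443, 0.2879, 0.0839]
orientation: [0.002, -0.218, 0.976, 0.001]
wrist_force: [4.0, 5.6, 1.5]
finger_gap: 0.0446
grip_force: 3.8
205.16861876280032 [3.95852298 5.58548856 1.524882  ] [ 1.33541098 -0.71667331 -0.15073421]
```

```bash
python3 -m pendant '[[0.05,0,0,0,-0.04],[0.05,0,0,0,0]]'; python3 s.py; python3 -m pendant '[[0.05,0,0,0,-0.04],[0.05,0,0,0,0],[0.05,0,0,0,0]]'; python3 s.py
```

```text
clock: 21.28
tcp_pos: [0.5449, 0.2886, 0.084]
orientation: [0.003, -0.237, 0.971, 0.002]
wrist_force: [4.8, 8.1, -0.2]
finger_gap: 0.0447
grip_force: 5.1
207.4668132093796 [ 4.77055807  8.07483778 -0.20205066] [ 1.63045513 -0.99169628 -0.23897809]
clock: 21.65
tcp_pos: [0.5454, 0.2893, 0.0841]
orientation: [0.004, -0.257, 0.966, 0.002]
wrist_force: [6.4, 11.3, -1.0]
finger_gap: 0.0447
grip_force: 6.4
209.75283852717652 [ 6.41320991 11.32206262 -1.03011386] [ 2.13014354 -1.2594719  -0.34812911]
```

The force rises steadily, so the wing is against the stop. I'll back off, lift clear, move aside and check.

```bash
python3 -m pendant '[[0.05,0,0,0,0.15],[0.05,0,0,0,0.1],[0.05,0,0,-0.03,0],[0.05,0,0,-0.05,0],[0.05,0,0,-0.05,0],[0.05,0,0.06,0,0],[0.05,0,0.06,0,0],[0.05,0,0.02,0,0]]'; python3 - <<'E'
from h import *
t=env.read_camera('top');s=env.read_camera('side')
a=cv2.resize(t[120:260,70:210],None,fx=2.8,fy=2.8);b=cv2.resize(s[265:405,90:230],None,fx=2.8,fy=2.8)
cv2.imwrite('pics/s6.png',np.hstack([a,b])[:,:,::-1])
hsv=cv2.cvtColor(t,cv2.COLOR_RGB2HSV)
roi=np.zeros(t.shape[:2],bool); roi[95:256,260:350]=1
n,L,S,C=cv2.connectedComponentsWithStats((roi&(hsv[...,1]<60)).astype(np.uint8))
for i in range(1,n):
    if S[i,4]>120: print(S[i],at("top",[C[i]],.028)[0].round(4))
E
```

```text
clock: 22.65
tcp_pos: [0.5032, 0.4231, 0.2122]
orientation: [-0.001, -0.136, 0.991, -0.001]
wrist_force: [0.3, -0.7, -0.6]
finger_gap: 0.045
grip_force: 0.0
[281 101   7  64 442] [ 0.6726 -0.0332  0.028 ]
[317 101  21  63 483] [ 0.6717 -0.1328  0.028 ]
[281 183  22  66 488] [ 0.477  -0.0491  0.028 ]
```

View pics/s6.png

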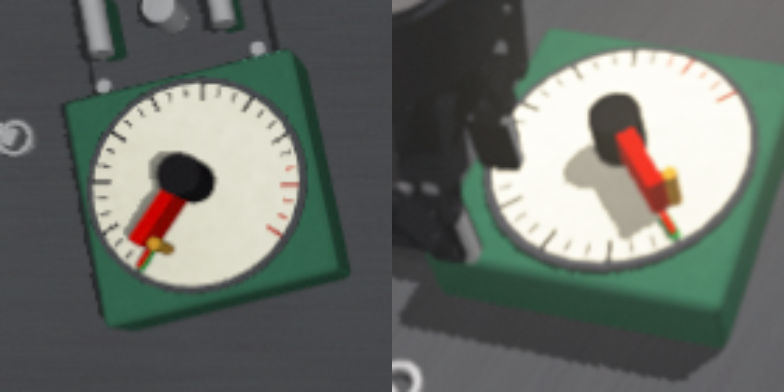

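The pointer at (145,260) in the top crop covers the green zero mark, and the wing lies against the brass pin at (155,243). The straight bars haven't moved, and the arm touches nothing. I'll hand in.

```bash
python3 -m pendant '[[0.05,0,0,0,0],[0.05,0,0,0,0],[0.05,0,0,0,0],[0.05,0,0,0,0]]'; python3 -c "
from workcell import env
print(env.hand_in())"
```

```text
clock: 23.25
tcp_pos: [0.5054, 0.4204, 0.2125]
orientation: [0.0, -0.134, 0.991, -0.0]
wrist_force: [0.2, -0.8, -0.0]
finger_gap: 0.0448
grip_force: 0.0
the job is handed in; nothing more can be done
None
```

I put the bent bar flat inside the scrap tray, turned the reset knob back against its zero stop and left the straight bars where they lay; I handed the job in at about 23 s, and no verdict came back.

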